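# Plug in the spirit level and hold the stage level

## Robot

A 6-joint arm with a two-finger parallel gripper is mounted at the origin on a cart in front of the work surface, level with it; the furniture and walls round the work are solid. World frame = base frame: x ahead of the robot, y to its left, z up, the work surface at z = 0. Lengths are in m, angles in degrees, forces in N, time in s.
With the tool pointing down it reaches from about 0.375 to 0.9 m from the base axis. Payload 3.1 kg.
Tool frame: the origin (TCP) lies between the finger pads; the fingertips stand 22 mm ahead of it and the grasp point (between the pads) lies 3 mm ahead of it (bot.tip_extent is the distance from the TCP to the fingertips, in m); y points along the fingers, z is the direction in which the jaws open and shut, and the axes are right-handed (so a half turn about y gives the same grasp; the last joint's range is limited). The gripper opens to 87 mm and grips with 3 to 60 N. Pads are 19 mm wide; open, the fingers measure 117 mm over their backs; the gripper's body (75 mm by 190 mm) begins 51 mm behind the grasp point.
Start: joints at [57.095, 30.224, 82.088, -0, 67.689, -10.227], TCP at [0.241, 0.577, 0.245] pointing down, gripper open.
Joint ranges: [-176.69, 176.69], [-43.24, 126.21], [12.49, 139.97], [-82, 262], [0, 151.66], [-163.58, 163.58]. Speed limits (degrees/s): [159.86, 159.86, 180, 180, 180, 180].

## Interface

Orientations are given as a 3x3 rotation matrix whose columns are the frame's x, y, z axes.
In Python, from rig import bot, eyes, models gives the robot as it stands. The module is installed in compiled form; this text tells all that it offers.
- The arm moves only by the tool arm_command, never from a script. Its arguments are lists of equal length, an entry for each row: "translation": the shift along the tool's x, y, z each as a share of 0.08 m, from -1 to 1, a list of three; "rotation": the turn, a rotation vector about the tool's x, y, z each as a share of 60 degrees, from -1 to 1, a list of three; "grip": the closure, from -1 (fully open) to 1 (shut), so that 0 is half open. In form: {"translation": [[x, y, z], ...], "rotation": [[rx, ry, rz], ...], "grip": [grip, ...]}. A call has 1 to 5 rows; each row is the pose to reach, as a shift and turn from the pose commanded when the call began, along the tool's axes at that moment; what a row does not reach only later rows make up. A row lasts 1/10 s, in which the tool goes at most 50 mm and 8.59 degrees, less where a joint would pass 70% of its speed; a pose out of reach is approached as far as the arm can. A call with a number of a shift or a turn outside -1 to 1 is refused whole. A call with a gripper value outside its range is refused whole. The fingers move at their own pace and stop on an object; the grip force is fixed at half the most. Time passes only in rows, so rows that repeat a pose let the fingers close. It gives the time, the measured TCP pose, the force and the opening at its end, in the units of the state.
- bot.read_state(): the state, without advancing time (a new reading comes with each control period).
- eyes.capture(name): name is "scene" or "top" or "wrist"; returns a dict with "image" (384x512x3 uint8, blue, green, red), "mtx" (3x3 intrinsics, pixels), "dist_coeffs" ([k1, k2, p1, p2, k3] as OpenCV has them; the pictures are not rectified), "rvec" (rotation vector, rad) and "tvec" (3), from world to camera coordinates, as OpenCV has them; the wrist camera has in their place "hand_eye" (4x4, takes a point from camera to tool coordinates, whose origin is the TCP and whose axes are the tool frame's). Camera axes: x right, y down, z forward; pixel columns grow to the right and rows downward; lengths in m; the calibration is good to about 2 mm. A picture is of the moment at which its call begins: read the wrist's pose just before it. There is no depth.
- bot.hand_in(): hands the job in, once; it reports no verdict.
Trained networks look in the newest picture that a camera, given by its name, has taken for a name from the list of things; names that differ only in an ending like _2 or _b are one class to them, and where a whole thing is asked for, a point or a joint stands for the part that bears it (a point fixed in the world has none). Each returns a list of dicts, best first, with "conf" (0 to 1); they miss things now and then, are a little off and sometimes report something else, mostly with a low value. They report only what shows in the picture. A call takes as long as a camera call. They do not tell look-alikes from the thing itself.
- models.recognise(camera, thing): "extent" ([left, top, right, bottom] as shares, 0 to 1, of the picture: columns of its width, rows of its height, round what is visible of it).
- models.spot_point(camera, thing): "point" ([column, row] as shares, 0 to 1, of the picture: columns of its width, rows of its height: a listed point, or the origin of a listed thing).
The state is a dict: "time_s": time; "joint_positions": joint angles; "qvel": joint speeds; "tau": joint torques, N m; "position": TCP position; "tcp_rot": TCP orientation; "force": force on the tool from outside, world axes, zero at the start; "moment": the same for the moment, N m; "opening": opening from 0.0 (shut) to 1.0 (fully open).
Only numpy, scipy, OpenCV 4.12 (cv2) and the standard library are available. Lean on these libraries where they do the work, as an engineer would, in place of code of your own. Each camera call takes 0.05 s, during which the arm holds its last target. There are 200 camera calls.

## Task

Plug the red spirit level fully home into the rectangular socket of the hinged levelling stage and let go of it. Then grip the black knob of the levelling screw, press the sprung platform down until its foot stands on the pad of the base, and turn the knob until the bubble is centred between the two marks. Finish like that, still gripping the knob and pressing the stage down firmly but without leaning hard on it, with the bubble centred; leave the oil bottle and the bearing ring alone.

Things in the scene. Friction and masses are not known exactly. Their poses are not given: they have to be found in the camera images.
- level: Loose red spirit level, 160 g: housing 66 x 30 x 30 mm (x, y, z) on top of a steel rectangular plug 30 x 20 mm and 14 mm tall (its lowest 4 mm narrowed to 27 x 17 mm). 44 mm tall in all; it starts upright, standing on its plug. Origin: centre of the plug's underside; z up. The vial lies in the top along x. Either way round (half turn about z) serves.
- bubble (a joint): Place of the yellowish bubble along the level's own x axis, in m: 0 = centred between the two marks; the bubble is 10 mm long, the marks are 15 mm apart, travel +-16 mm. It floats to the higher end, 0.5 mm for each mrad of slope, and takes about 1 s to settle.
- stage: Fixed grey base plate of the levelling stage, 250 x 104 x 12 mm, origin under the middle on the bench, with two hinge cheeks at its +x end (75 mm tall). Its -x end, where the knob is, faces the robot more or less.
- platform: Aluminium platform 205 x 80 x 16 mm on a level hinge along y at its +x end, over the base. Origin on the hinge, 63 mm above the bench, mid-thickness; the platform reaches from x = -190 to +15 mm, its top face is at z = +8 mm. Springs hold its knob end up against a stop at 30 mrad (about 5 mm high at the knob); about 3 N down on the knob brings it down to its foot, and any further push bears on the foot, which hardly gives. Level when its z is vertical.
- socket (a point): Centre of the mouth of the rectangular through hole (32 x 22 mm, the long side along the platform's x) in the platform's top face; axes as the platform's. Seated, the level's housing rests on the top face, its origin 14 mm below this point.
- knob_grip (a point): Centre of the round black fluted knob (39 mm diameter, 24 mm tall), on its axis at mid height, 36 mm above the platform's mid-plane; between knob and platform is a 22 mm wide brass collar that leaves 8 mm of free height. The knob's axis lies 165 mm from the hinge and 102 mm from the socket's centre. It turns with the knob.
- knob (a joint): Angle of the levelling knob in rad, growing clockwise seen from above; it turns stiffly (0.12 N m) between -1.6 and 1.6 and stays where left. The knob itself does not rise; a clockwise turn lengthens the foot under the platform by 3.2 mm per rad, so that the knob end of the pressed platform stands that much higher (slope 19 mrad, bubble about 10 mm per rad). At the start the foot is too short: with the platform pressed down it needs 0.6 to 1.3 rad clockwise, by the bubble.
- foot: The screw's foot pin hanging under the platform below the knob, with a black round tip 16 mm across, that lands on the pad.
- oil_bottle: Bystander: white oil bottle with red spout, 45 mm diameter, 140 mm tall; origin under its middle.
- bearing_ring: Bystander: steel bearing ring, 52 mm diameter, 15 mm tall; origin under its middle.
Mind the look-alikes: they are no part of the job. Several things have the shape of the level; the one meant has the colours described above.

How it is judged (in metres and radians):
On the way, in this order (a step that is already met when the one before it is completed fails the run):
1. the level is plugged into the socket and let go (z of level in the frame of platform below -0.0035 m and horizontal distance between level and socket below 0.005 m and angle between the z axis of level and the z axis of platform, either way round below 0.06 rad and contact force between the fingers and level below 0.1 N), for 0.2 s.
2. the knob is gripped and the platform pressed down on its foot (contact force between the fingers and knob above 1 N and contact force between foot and stage above 1 N), for 0.2 s.
At the end, for the whole second after the job is handed in: The level sits fully home in the socket (within 2.5 mm), untouched; the fingers still hold the knob and press the platform down so that its foot bears on the pad with 1 to 40 N; the bubble is within 2.5 mm of the middle between its marks (all of step 2 and z of level in the frame of platform below -0.0035 m and horizontal distance between level and socket below 0.005 m and angle between the z axis of level and the z axis of platform, either way round below 0.03 rad and contact force between each of the arm, the fingers and level below 0.1 N and contact force between foot and stage below 40 N and value of joint bubble between -0.0025 and 0.0025 m); the arm keeps its last pose, push and grip.
It fails at once if the oil bottle or the bearing ring was moved by more than 30 mm (distance of any of oil_bottle, bearing_ring from where it was at the start of the episode above 0.03 m).
It also fails if it takes over 64 s, if anything falls off the work surface, if the arm or the gripper's body presses on something with over 40 N, if the wrist force passes 120 N, or if a joint passes its speed limit or range.

## Working session

There is one attempt and no reset: what is moved stays moved. The work goes in short steps, Python scripts to look and compute and a tool call to move; the robot and the scene stay as the last step left them, time stands still between calls to the robot, and variables do not carry over. Pictures are saved under pics/ and viewed, about 8 in all and at most 12, crops included, and the job is handed in when it is done.

Besides the shell and the picture viewer there is one more tool, called by a JSON object that holds its "method" and its "body", one argument or row to a line. arm_command: Moves the arm, as the interface text tells. Shift numbers are shares of 0.08 m and turn numbers shares of 60 degrees, none past 1 either way. Its arguments: {"type":"object","properties":{"translation":{"type":"array"},"rotation":{"type":"array"},"grip":{"type":"array"}},"required":["translation","rotation","grip"]}

```bash
mkdir -p pics; cat > h.py <<'E'
import numpy as np, cv2
from rig import bot, eyes, models
def cap(n):
    s=bot.read_state(); c=eyes.capture(n)
    if 'rvec' in c:
        R=cv2.Rodrigues(np.array(c['rvec'],float))[0]; t=np.array(c['tvec'],float).ravel()
        c['R']=R; c['t']=t
    else:
        H=np.array(c['hand_eye']); T=np.eye(4); T[:3,:3]=s['tcp_rot']; T[:3,3]=s['position']
        W=np.linalg.inv(T@H); c['R']=W[:3,:3]; c['t']=W[:3,3]
    c['K']=np.array(c['mtx'],float); c['D']=np.array(c['dist_coeffs'],float)
    return c
def ray(c,uv):
    p=cv2.undistortPoints(np.array([[uv]],float),c['K'],c['D'])[0,0]
    d=c['R'].T@np.array([p[0],p[1],1]); o=-c['R'].T@c['t']; return o,d
def onz(c,uv,z):
    o,d=ray(c,uv); return o+d*(z-o[2])/d[2]
def proj(c,P):
    return cv2.projectPoints(np.array(P,float).reshape(-1,1,3),cv2.Rodrigues(c['R'])[0],c['t'],c['K'],c['D'])[0][:,0]
def tri(l):
    A=np.zeros((3,3));b=np.zeros(3)
    for o,d in l:
        d=d/np.linalg.norm(d);M=np.eye(3)-np.outer(d,d);A+=M;b+=M@o
    return np.linalg.solve(A,b)
WH=np.array([512,384])
E
python3 - <<'E'
from h import *
s=bot.read_state(); print(np.round(s['tcp_rot'],3),s['force'],s['opening'],bot.tip_extent)
ims=[]
for n in ['scene','top']:
    c=cap(n); ims.append(c['image']); cv2.imwrite(f'pics/{n}0.png',c['image'])
    print(n,'cam at',np.round(-c['R'].T@c['t'],3))
    for th,z in [('level',.0),('socket',.071),('knob_grip',.104),('oil_bottle',0),('bearing_ring',0),('stage',0),('platform',.063),('foot',.015)]:
        for r in models.spot_point(n,th)[:5]:
            uv=np.array(r['point'])*WH; print(th,round(r['conf'],2),np.round(uv,1),np.round(onz(c,uv,z),3))
cv2.imwrite('pics/both0.png',cv2.resize(np.vstack(ims),None,fx=.78,fy=.78) if 0 else np.vstack(ims)[:, :])
cv2.imwrite('pics/both0.png',cv2.resize(np.hstack(ims),(800,300)))
E
```

```text
[[ 0.923 -0.001  0.386]
 [-0.386 -0.002  0.923]
 [-0.    -1.    -0.002]] [ 0.12309877 -1.20600329 -0.10732056] 0.998694775377647 0.022
scene cam at [-0.068 -0.361  0.76 ]
level 0.97 [191.7 258.3] [0.322 0.16  0.   ]
level 0.84 [236.3 236.7] [ 0.441  0.124 -0.   ]
level 0.61 [236.3 276.1] [0.35  0.044 0.   ]
level 0.53 [234.4 199.5] [0.542 0.219 0.   ]
level 0.51 [281.5 198.4] [0.627 0.121 0.   ]
socket 0.73 [337.8 205.5] [ 0.627 -0.046  0.071]
knob_grip 0.8 [305.3 216.5] [ 0.516 -0.023  0.104]
oil_bottle 0.61 [202.4 163.7] [0.602 0.404 0.   ]
oil_bottle 0.53 [235.2 198.4] [0.546 0.22  0.   ]
bearing_ring 0.56 [260.8 168.6] [0.695 0.249 0.   ]
stage 0.59 [326.8 229. ] [ 0.606 -0.037 -0.   ]
stage 0.29 [339.4 208. ] [ 0.693 -0.022  0.   ]
platform 0.63 [358. 200.] [ 0.684 -0.071  0.063]
foot 0.44 [325.8 229. ] [ 0.591 -0.042  0.015]
top cam at [0.406 0.142 0.964]
level 0.79 [225.7 175.8] [0.548 0.219 0.   ]
level 0.68 [253.5 271.8] [0.323 0.16  0.   ]
level 0.62 [301.  256.2] [0.355 0.049 0.   ]
level 0.6 [260.7 140.5] [0.63  0.134 0.   ]
level 0.56 [266.7 215.8] [0.451 0.125 0.   ]
socket 0.81 [343.5 132.1] [ 0.627 -0.048  0.071]
knob_grip 0.65 [329.6 175.2] [ 0.527 -0.008  0.104]
knob_grip 0.56 [351.1 105.3] [ 0.677 -0.06   0.104]
knob_grip 0.26 [345.2 132.2] [ 0.618 -0.045  0.104]
knob_grip 0.17 [224.5 175.1] [0.534 0.213 0.104]
oil_bottle 0.62 [147.5 156.2] [0.601 0.404 0.   ]
bearing_ring 0.67 [206.9 109.5] [0.71  0.261 0.   ]
stage 0.93 [334.7 152. ] [ 0.597 -0.04   0.   ]
platform 0.89 [351.8 108.2] [ 0.683 -0.071  0.063]
foot 0.18 [345.6 131.5] [ 0.642 -0.065  0.015]
```

View pics/top0.png

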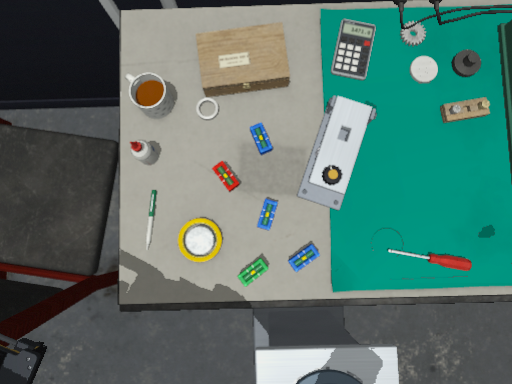

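View pics/scene0.png

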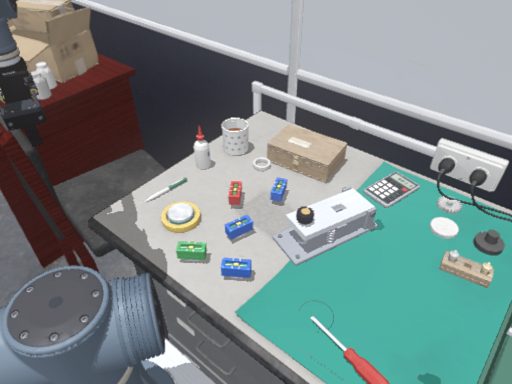

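Top view candidates at pixels: red (226,176), blue (261,138), (267,214) and (304,257), green (253,271). Only (226,176) is red, so it fits. I'll confirm it with an enlarged crop and measure yaw.

```bash
cat >> h.py <<'E'
def redrect(c,z,near=None):
    h=cv2.cvtColor(c['image'],cv2.COLOR_BGR2HSV)
    m=(((h[...,0]<8)|(h[...,0]>172))&(h[...,1]>130)&(h[...,2]>60)).astype(np.uint8)
    m=cv2.morphologyEx(m,cv2.MORPH_CLOSE,np.ones((5,5)))
    cs=cv2.findContours(m,0,2)[0]
    cs=[k for k in cs if cv2.contourArea(k)>60]
    k=min(cs,key=lambda k:np.linalg.norm(k[:,0].mean(0)-near))
    P=np.array([onz(c,p,z)[:2] for p in k[:,0].astype(float)],np.float32)
    r=cv2.minAreaRect(P*1000); b=cv2.boxPoints(r); e=[b[1]-b[0],b[2]-b[1]]; e=max(e,key=np.linalg.norm)
    return np.array(r[0])/1000,r[1],np.degrees(np.arctan2(e[1],e[0])),k
E
python3 - <<'E'
from h import *
c=cap('top'); cv2.imwrite('pics/crop1.png',np.hstack([cv2.resize(c['image'][150:205,200:255],(400,400),interpolation=2),cv2.resize(c['image'][85:215,280:410],(400,400),interpolation=2)]))
print(redrect(c,.044,np.array([226,176]))[:3])
c=cap('scene'); print(redrect(c,.044,np.array([235,193]))[:3])
E
```

```text
(array([0.54223236, 0.21612003]), (66.98408508300781, 29.222063064575195), np.float32(35.483032))
(array([0.52716504, 0.20307037]), (88.57228088378906, 28.02150535583496), np.float32(36.680317))
```

View pics/crop1.png

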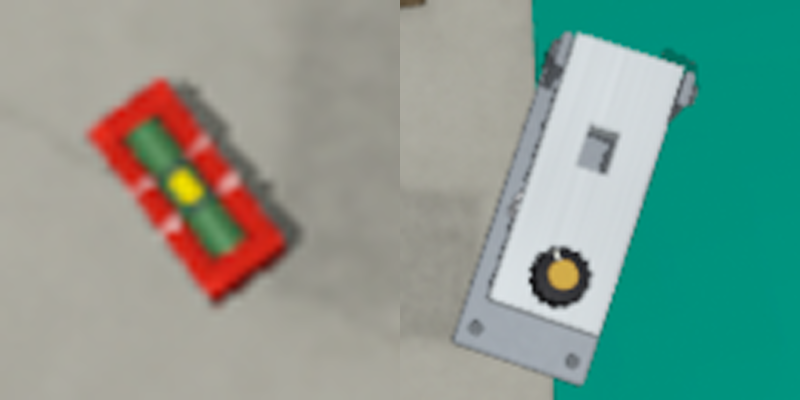

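The crop confirms it: red housing with a yellow bubble and a green vial, long axis at about 35° world. Moving over it now.

{"method": "arm_command", "body": {
  "translation": [
    [1,0,-0.54],
    [1,0,-0.54],
    [1,0,-0.54]
  ],
  "rotation": [
    [0,0,0],
    [0,0,0],
    [0,0,0]
  ],
  "grip": [-1,-1,-1]
}}

```text
time_s: 1.3
position: [0.3006, 0.5028, 0.2445]
tcp_rot: [[0.921, 0.001, 0.389], [-0.389, -0.002, 0.921], [0.001, -1.0, -0.002]]
force: [-0.3, 0.4, 0.6]
opening: 1.001
```

{"method": "arm_command", "body": {
  "translation": [
    [1,0,-0.54],
    [1,0,-0.54],
    [1,0,-0.54]
  ],
  "rotation": [
    [0,0,0],
    [0,0,0],
    [0,0,0]
  ],
  "grip": [-1,-1,-1]
}}

```text
time_s: 1.6
position: [0.3578, 0.4329, 0.2447]
tcp_rot: [[0.921, 0.001, 0.39], [-0.39, -0.001, 0.921], [0.001, -1.0, -0.0]]
force: [-0.2, 0.2, 0.3]
opening: 1.0
```

{"method": "arm_command", "body": {
  "translation": [
    [1,0,-0.54],
    [1,0,-0.54],
    [1,0,-0.54]
  ],
  "rotation": [
    [0,0,0],
    [0,0,0],
    [0,0,0]
  ],
  "grip": [-1,-1,-1]
}}

```text
time_s: 1.9
position: [0.4151, 0.3628, 0.2448]
tcp_rot: [[0.921, 0.002, 0.39], [-0.39, -0.0, 0.921], [0.002, -1.0, 0.001]]
force: [-0.0, -0.1, 1.0]
opening: 1.0
```

{"method": "arm_command", "body": {
  "translation": [
    [1,0,-0.54],
    [1,0,-0.54],
    [1,0,-0.54]
  ],
  "rotation": [
    [0,0,0],
    [0,0,0],
    [0,0,0]
  ],
  "grip": [-1,-1,-1]
}}

```text
time_s: 2.2
position: [0.4725, 0.2925, 0.2448]
tcp_rot: [[0.921, 0.003, 0.389], [-0.389, 0.0, 0.921], [0.002, -1.0, 0.001]]
force: [0.2, 0.3, -0.6]
opening: 1.001
```

{"method": "arm_command", "body": {
  "translation": [
    [1,0.5,-0.54],
    [1,0.5,-0.54],
    [1,0.5,-0.54]
  ],
  "rotation": [
    [0,0,0],
    [0,0,0],
    [0,0,0]
  ],
  "grip": [-1,-1,-1]
}}

```text
time_s: 2.5
position: [0.5285, 0.2213, 0.2023]
tcp_rot: [[0.921, -0.002, 0.389], [-0.389, -0.001, 0.921], [-0.001, -1.0, -0.002]]
force: [-1.4, -0.2, -1.5]
opening: 1.0
```

{"method": "arm_command", "body": {
  "translation": [
    [0.2,0,0],
    [0.2,0,0],
    [0.2,0,0],
    [0.2,0,0]
  ],
  "rotation": [
    [0,-0.5,0],
    [0,-0.5,0],
    [0,-0.5,0],
    [0,-0.5,0]
  ],
  "grip": [-1,-1,-1,-1]
}}

```text
time_s: 2.9
position: [0.5404, 0.2195, 0.2047]
tcp_rot: [[0.991, -0.001, -0.133], [0.133, 0.001, 0.991], [-0.001, -1.0, 0.001]]
force: [-0.0, 0.2, -0.0]
opening: 1.0
```

{"method": "arm_command", "body": {
  "translation": [
    [0,0,0],
    [0,0,0],
    [0,0,0],
    [0,0,0]
  ],
  "rotation": [
    [0,-0.47,0],
    [0,-0.47,0],
    [0,-0.47,0],
    [0,-0.47,0]
  ],
  "grip": [-1,-1,-1,-1]
}}

```text
time_s: 3.3
position: [0.5403, 0.2197, 0.2048]
tcp_rot: [[0.811, -0.001, -0.585], [0.585, 0.001, 0.811], [0.0, -1.0, 0.001]]
force: [-0.1, 0.5, 0.1]
opening: 1.001
```

```bash
cat > m.py <<'E'
from h import *
# offset of world target from the current TCP, as shares in tool axes
def shares(P):
    s=bot.read_state(); return np.round(np.array(s['tcp_rot']).T@(np.array(P)-s['position'])/.08,3)
E
python3 - <<'E'
from m import *
c=cap('wrist'); cv2.imwrite('pics/w1.png',c['image'])
uv=proj(c,[[.542,.216,.044]])[0]; print(uv, -c['R'].T@c['t'])
r=redrect(c,.044,uv); print(r[:3]); print(shares([*r[0],.16]))
b=models.spot_point('wrist','level'); print([(x['conf'],onz(c,np.array(x['point'])*WH,0)) for x in b])
E
```

```text
[252.39951835 176.52562742] [0.4771724  0.17506709 0.34476076]
(array([0.54038013, 0.21565732]), (68.22035217285156, 29.081464767456055), np.float32(35.7688))
[-0.029  0.56  -0.041]
[(0.92, array([0.63054718, 0.13268543, 0.        ])), (0.89, array([0.45167258, 0.12496347, 0.        ])), (0.85, array([0.54134024, 0.21706816, 0.        ]))]
```

View pics/w1.png

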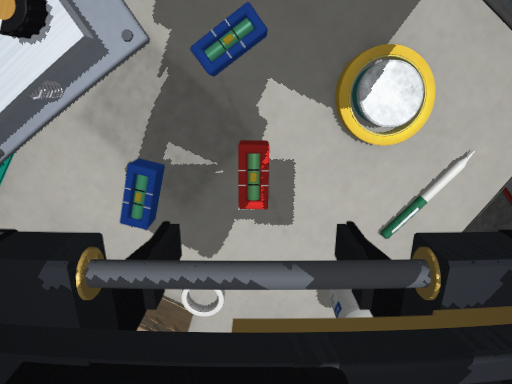

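The wrist view shows the red level at (253,175), squared up between the fingers. Descend and grip.

{"method": "arm_command", "body": {
  "translation": [
    [-0.02,1,-0.04],
    [-0.02,1,-0.04],
    [-0.02,1,-0.04]
  ],
  "rotation": [
    [0,0,0],
    [0,0,0],
    [0,0,0]
  ],
  "grip": [-1,-1,-1]
}}

```text
time_s: 3.7
position: [0.5382, 0.2141, 0.1208]
tcp_rot: [[0.814, -0.01, -0.581], [0.581, -0.001, 0.814], [-0.009, -1.0, 0.005]]
force: [-0.9, 0.7, 0.0]
opening: 1.001
```

{"method": "arm_command", "body": {
  "translation": [
    [0,0.5,0],
    [0,0.8,0],
    [0,1,0],
    [0,1,0],
    [0,1,0]
  ],
  "rotation": [
    [0,0,0],
    [0,0,0],
    [0,0,0],
    [0,0,0],
    [0,0,0]
  ],
  "grip": [-1,-1,-1,-1,-1]
}}

```text
time_s: 4.2
position: [0.5429, 0.2143, 0.0459]
tcp_rot: [[0.814, 0.002, -0.581], [0.581, 0.001, 0.814], [0.002, -1.0, -0.001]]
force: [-0.7, 0.8, -0.5]
opening: 1.001
```

{"method": "arm_command", "body": {
  "translation": [
    [0,0.05,0],
    [0,0.05,0],
    [0,0.05,0],
    [0,0.05,0],
    [0,0.05,0]
  ],
  "rotation": [
    [0,0,0],
    [0,0,0],
    [0,0,0],
    [0,0,0],
    [0,0,0]
  ],
  "grip": [1,1,1,1,1]
}}

```text
time_s: 4.7
position: [0.5422, 0.2134, 0.0408]
tcp_rot: [[0.814, 0.0, -0.581], [0.581, 0.0, 0.814], [0.0, -1.0, -0.0]]
force: [0.2, -0.7, -0.7]
opening: 0.633
```

{"method": "arm_command", "body": {
  "translation": [
    [0,0,0],
    [0,0,0],
    [0,0,0],
    [0,0,0],
    [0,0,0]
  ],
  "rotation": [
    [0,0,0],
    [0,0,0],
    [0,0,0],
    [0,0,0],
    [0,0,0]
  ],
  "grip": [1,1,1,1,1]
}}

```text
time_s: 5.2
position: [0.5418, 0.2135, 0.0405]
tcp_rot: [[0.814, -0.001, -0.581], [0.581, 0.0, 0.814], [-0.0, -1.0, 0.0]]
force: [-1.7, 0.6, 0.8]
opening: 0.341
```

{"method": "arm_command", "body": {
  "translation": [
    [0,-0.5,0],
    [0,-1,0],
    [0,-1,0]
  ],
  "rotation": [
    [0,0,0],
    [0,0,0],
    [0,0,0]
  ],
  "grip": [1,1,1]
}}

```text
time_s: 5.5
position: [0.5456, 0.2141, 0.1251]
tcp_rot: [[0.814, 0.01, -0.581], [0.581, 0.002, 0.814], [0.009, -1.0, -0.005]]
force: [2.2, -1.0, -2.1]
opening: 0.341
```

{"method": "arm_command", "body": {
  "translation": [
    [0,-1,0],
    [0,-1,0],
    [0,-1,0]
  ],
  "rotation": [
    [0,0,0],
    [0,0,0],
    [0,0,0]
  ],
  "grip": [1,1,1]
}}

```text
time_s: 5.8
position: [0.5447, 0.2139, 0.204]
tcp_rot: [[0.814, 0.009, -0.581], [0.581, 0.001, 0.814], [0.008, -1.0, -0.004]]
force: [0.9, -0.6, -1.7]
opening: 0.342
```

{"method": "arm_command", "body": {
  "translation": [
    [0,0,0],
    [0,0,0],
    [0,0,0],
    [0,0,0],
    [0,0,0]
  ],
  "rotation": [
    [0,0.1,0],
    [0,0.2,0],
    [0,0.3,0],
    [0,0.4,0],
    [0,0.5,0]
  ],
  "grip": [1,1,1,1,1]
}}

```text
time_s: 6.3
position: [0.5406, 0.2131, 0.1981]
tcp_rot: [[0.996, -0.004, -0.092], [0.092, -0.001, 0.996], [-0.004, -1.0, -0.001]]
force: [-0.9, -0.1, -2.2]
opening: 0.34
```

{"method": "arm_command", "body": {
  "translation": [
    [0,0,0],
    [0,0,0],
    [0,0,0],
    [0,0,0],
    [0,0,0]
  ],
  "rotation": [
    [0,0.1,0],
    [0,0.2,0],
    [0,0.3,0],
    [0,0.4,0],
    [0,0.4,0]
  ],
  "grip": [1,1,1,1,1]
}}

```text
time_s: 6.8
position: [0.5407, 0.2131, 0.1984]
tcp_rot: [[0.948, -0.004, 0.317], [-0.317, -0.001, 0.948], [-0.003, -1.0, -0.002]]
force: [-1.1, -0.0, -1.3]
opening: 0.348
```

{"method": "arm_command", "body": {
  "translation": [
    [0.33,0,-0.3],
    [0.66,0,-0.6],
    [1,0,-0.93],
    [1,0,-0.93]
  ],
  "rotation": [
    [0,0,0],
    [0,0,0],
    [0,0,0],
    [0,0,0]
  ],
  "grip": [1,1,1,1]
}}

```text
time_s: 7.2
position: [0.5967, 0.1132, 0.1994]
tcp_rot: [[0.948, 0.001, 0.319], [-0.319, -0.002, 0.948], [0.002, -1.0, -0.002]]
force: [0.7, 0.5, -1.2]
opening: 0.34
```

{"method": "arm_command", "body": {
  "translation": [
    [0.33,0,-0.3],
    [0.66,0,-0.6],
    [1,0,-0.93],
    [1,0,-0.93]
  ],
  "rotation": [
    [0,0,0],
    [0,0,0],
    [0,0,0],
    [0,0,0]
  ],
  "grip": [1,1,1,1]
}}

```text
time_s: 7.6
position: [0.6487, 0.0174, 0.1994]
tcp_rot: [[0.948, 0.002, 0.319], [-0.319, -0.002, 0.948], [0.002, -1.0, -0.002]]
force: [-0.8, -0.0, -2.2]
opening: 0.342
```

{"method": "arm_command", "body": {
  "translation": [
    [0.33,0,-0.3],
    [0.66,0,-0.6],
    [1,0,-0.93],
    [1,0,-0.93],
    [1,0,-0.93]
  ],
  "rotation": [
    [0,0,0],
    [0,0,0],
    [0,0,0],
    [0,0,0],
    [0,0,0]
  ],
  "grip": [1,1,1,1,1]
}}

```text
time_s: 8.1
position: [0.698, -0.0742, 0.1989]
tcp_rot: [[0.948, -0.003, 0.317], [-0.317, 0.002, 0.948], [-0.003, -1.0, 0.001]]
force: [-0.8, 0.6, -2.0]
opening: 0.343
```

```bash
python3 - <<'E'
from m import *
c=cap('wrist'); cv2.imwrite('pics/w2.png',c['image'])
s=bot.read_state(); print(s['position'],s['qvel'])
for th,z in [('socket',.0727),('knob_grip',.104),('platform',.063)]:
    for r in models.spot_point('wrist',th)[:2]:
        uv=np.array(r['point'])*WH; print(th,round(r['conf'],2),uv,onz(c,uv,z))
E
```

```text
[ 0.69762522 -0.07322703  0.19905237] [ 1.04585376 -0.82178744  0.5578546  -0.08264881 -0.01698852  0.1889933 ]
socket 0.67 [257.4848  95.3088] [ 0.62356552 -0.04854105  0.0727    ]
platform 0.7 [255.0784 171.1104] [ 0.68472525 -0.0712652   0.063     ]
```

View pics/w2.png

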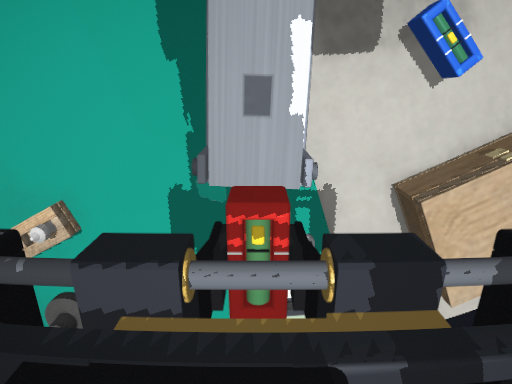

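The wrist view shows the socket as a dark rectangle at about (258,95). The held level is at (258,250), aligned. Measure both finely.

```bash
python3 - <<'E'
from m import *
c=cap('wrist'); s=bot.read_state(); g=cv2.cvtColor(c['image'],cv2.COLOR_BGR2GRAY)
roi=g[60:130,230:285]; t,m=cv2.threshold(roi,0,255,cv2.THRESH_BINARY_INV+cv2.THRESH_OTSU); print('otsu',t)
ks=cv2.findContours(m,0,2)[0]; k=max(ks,key=cv2.contourArea)[:,0]+[230,60]; print(cv2.minAreaRect(k.astype(np.float32)))
z=.063+.008+.063*.03
P=np.array([onz(c,p,z)[:2] for p in k.astype(float)],np.float32)*1000
r=cv2.minAreaRect(P); print('socket rect',r); 
# platform edges: gradient along rows
gf=cv2.GaussianBlur(g,(3,3),0).astype(float); L=[];R=[]
h=cv2.cvtColor(c['image'],cv2.COLOR_BGR2HSV)
for v in range(5,150,3):
    a=np.abs(np.diff(gf[v])); 
    l=200+np.argmax(a[200:216]); rr=298+np.argmax(a[298:320]); L.append((l+.5,v)); R.append((rr+.5,v))
for n,E in(('L',L),('R',R)):
    Q=np.array([onz(c,p,z)[:2] for p in E]).astype(np.float32)
    vx,vy,x,y=cv2.fitLine(Q,cv2.DIST_HUBER,0,.001,.001).ravel(); print(n,np.degrees(np.arctan2(vy,vx)),x,y, 'socket dist', abs(vx*(r[0][1]/1000-y)-vy*(r[0][0]/1000-x)))
# held level
m=(((h[...,0]<8)|(h[...,0]>172))&(h[...,1]>130)&(h[...,2]>60))
zt=s['position'][2]-.0405+.044
rows=[(v,np.flatnonzero(m[v,200:320])+200) for v in range(190,222,2)]
A=[onz(c,(x[0],v),zt) for v,x in rows if len(x)]; B=[onz(c,(x[-1]+1,v),zt) for v,x in rows if len(x)]
RT=np.array(s['tcp_rot'])
ta=np.array([RT.T@(p-s['position']) for p in A]); tb=np.array([RT.T@(p-s['position']) for p in B])
print('left z',np.round(ta[:,2],4),'\nright z',np.round(tb[:,2],4))
col=[np.flatnonzero(m[160:230,u])[0]+160 for u in range(236,284,6)]; print(col)
for zz in(zt,): print('front x',[np.round((RT.T@(onz(c,(u,v),zz)-s['position']))[0],4) for u,v in zip(range(236,284,6),col)])
v=np.flatnonzero(m[160:380,233]);print(v.min()+160,v.max()+160)
print('back x',[(u,np.round((RT.T@(onz(c,(u,np.flatnonzero(m[:,u])[-1]),zt)-s['position']))[0],4)) for u in (232,236,240,276,280)])
print('yaw tool x',np.degrees(np.arctan2(RT[1,0],RT[0,0])))
E
```

```text
otsu 127.0
((256.0, 96.0), (40.0, 28.0), 90.0)
socket rect ((623.88916015625, -48.66703414916992), (22.488161087036133, 31.64369773864746), 70.96595764160156)
L -20.504215 0.5989116 -0.08307241 socket dist 0.040974718
R -20.179018 0.6145569 -0.002126561 socket dist 0.040464595
left z [-0.0112 -0.0117 -0.0121 -0.0122 -0.0126 -0.0131 -0.0131 -0.0136 -0.0137
 -0.0137 -0.0137 -0.0137 -0.0138 -0.0138 -0.0138 -0.0139] 
right z [0.0134 0.0134 0.0139 0.0139 0.0144 0.0149 0.0149 0.0154 0.0154 0.0154
 0.0155 0.0155 0.0155 0.0156 0.0156 0.0156]
[np.int64(186), np.int64(186), np.int64(186), np.int64(186), np.int64(186), np.int64(186), np.int64(186), np.int64(186)]
front x [np.float64(-0.0394), np.float64(-0.0394), np.float64(-0.0394), np.float64(-0.0394), np.float64(-0.0394), np.float64(-0.0394), np.float64(-0.0394), np.float64(-0.0394)]
187 317
back x [(232, np.float64(0.0306)), (236, np.float64(0.0312)), (240, np.float64(0.0306)), (276, np.float64(0.0312)), (280, np.float64(0.0306))]
yaw tool x -18.363540073838003
```

```bash
python3 - <<'E'
from m import *
c=cap('wrist'); s=bot.read_state(); RT=np.array(s['tcp_rot']); zt=s['position'][2]-.0405+.044
f=lambda u,v,z: (RT.T@(onz(c,(u,v),z)-s['position']))
print('bottom front',f(258,186,zt-.03)); 
b=c['image'][186:232,250,:].astype(int); 
# sensitivity of top front edge + printed profile
print([(186+i,tuple(b[i])) for i in range(0,46,2)])
for v in(204,206,208,210,212): print(v,f(258,v,zt)[0])
sc=np.array([.6239,-.0487,.0729]); print('socket in tool',RT.T@(sc-s['position']))
print('pos',s['position'],'cam',RT.T@(-c['R'].T@c['t']-s['position']))
E
```

```text
bottom front [-0.03086689  0.02652174  0.00105087]
[(186, (np.int64(21), np.int64(23), np.int64(100))), (188, (np.int64(23), np.int64(26), np.int64(102))), (190, (np.int64(22), np.int64(24), np.int64(103))), (192, (np.int64(25), np.int64(27), np.int64(103))), (194, (np.int64(22), np.int64(24), np.int64(100))), (196, (np.int64(22), np.int64(24), np.int64(100))), (198, (np.int64(22), np.int64(25), np.int64(100))), (200, (np.int64(23), np.int64(25), np.int64(102))), (202, (np.int64(25), np.int64(28), np.int64(114))), (204, (np.int64(28), np.int64(30), np.int64(130))), (206, (np.int64(28), np.int64(30), np.int64(132))), (208, (np.int64(30), np.int64(31), np.int64(133))), (210, (np.int64(27), np.int64(29), np.int64(131))), (212, (np.int64(28), np.int64(30), np.int64(130))), (214, (np.int64(28), np.int64(30), np.int64(129))), (216, (np.int64(48), np.int64(53), np.int64(229))), (218, (np.int64(41), np.int64(48), np.int64(198))), (220, (np.int64(82), np.int64(128), np.int64(79))), (222, (np.int64(83), np.int64(127), np.int64(78))), (224, (np.int64(82), np.int64(126), np.int64(77))), (226, (np.int64(81), np.int64(127), np.int64(77))), (228, (np.int64(81), np.int64(127), np.int64(77))), (230, (np.int64(81), np.int64(127), np.int64(78)))]
204 -0.03092919050530151
206 -0.029968602251178495
208 -0.029004252057731376
210 -0.028036099230365114
212 -0.02706410258606202
socket in tool [-0.07829202  0.12765951 -0.00051054]
pos [ 0.69844357 -0.07293178  0.20050458] cam [-0.07825717 -0.13982817  0.00075445]
```

{"method": "arm_command", "body": {
  "translation": [
    [0,0.4,0],
    [0,0.88,0],
    [0,0.88,0],
    [0,0.88,0]
  ],
  "rotation": [
    [0,0.027,0.029],
    [0,0.027,0.029],
    [0,0.027,0.029],
    [0,0.027,0.029]
  ],
  "grip": [1,1,1,1]
}}

```text
time_s: 8.8
position: [0.6984, -0.0736, 0.1298]
tcp_rot: [[0.939, -0.031, 0.343], [-0.343, 0.011, 0.939], [-0.032, -0.999, -0.001]]
force: [0.2, -0.1, -1.7]
opening: 0.341
```

{"method": "arm_command", "body": {
  "translation": [
    [0,0,0],
    [0,0,0],
    [0,0,0]
  ],
  "rotation": [
    [0,0,0],
    [0,0,0],
    [0,0,0]
  ],
  "grip": [1,1,1]
}}

```text
time_s: 9.1
position: [0.6999, -0.0746, 0.1323]
tcp_rot: [[0.939, -0.025, 0.344], [-0.343, 0.009, 0.939], [-0.027, -1.0, -0.0]]
force: [0.2, -0.6, -1.5]
opening: 0.341
```

```bash
cat > lk.py <<'E'
from m import *
c=cap('wrist'); s=bot.read_state(); RT=np.array(s['tcp_rot']); p0=np.array(s['position'])
g=cv2.cvtColor(c['image'],cv2.COLOR_BGR2GRAY); h=cv2.cvtColor(c['image'],cv2.COLOR_BGR2HSV)
cv2.imwrite('pics/w3.png',c['image'])
z=.0729
u0,v0=proj(c,[[.6239,-.0487,z]])[0].astype(int); print('exp',u0,v0)
y0=max(v0-55,0); roi=g[y0:v0+45,u0-35:u0+35]; t,m=cv2.threshold(roi,0,255,cv2.THRESH_BINARY_INV+cv2.THRESH_OTSU)
k=max(cv2.findContours(m,0,2)[0],key=cv2.contourArea)[:,0]+[u0-35,y0]; print(cv2.boundingRect(k))
r=cv2.minAreaRect(np.array([onz(c,p,z)[:2] for p in k.astype(float)],np.float32)*1000); print('socket',r)
sk=RT.T@(np.array([r[0][0]/1000,r[0][1]/1000,z])-p0); print('socket in tool',sk)
m=(((h[...,0]<8)|(h[...,0]>172))&(h[...,1]>130)&(h[...,2]>60))
zt=p0[2]+.0035
f=lambda u,v,zz: RT.T@(onz(c,(u,v),zz)-p0)
col=[np.flatnonzero(m[150:240,u])[0]+150 for u in range(236,284,8)]; v=int(np.median(col)); print('front bottom',v,f(258,v,zt-.03)[0])
b=g[v:v+25,250]; print(b)
for vv in range(v+12,v+20): print(vv,round(f(258,vv,zt)[0],4),end=' ')
w=[np.flatnonzero(m[q,200:320])+200 for q in range(v+22,v+30)]
print('\nz edges',f(np.mean([x[0] for x in w]),v+26,zt)[2],f(np.mean([x[-1]+1 for x in w]),v+26,zt)[2])
print(p0,'yaw',np.degrees(np.arctan2(RT[1,0],RT[0,0])),'tool y',RT[:,1])
E
python3 lk.py
```

```text
exp 253 94
(235, 68, 37, 54)
socket ((623.8540649414062, -49.043052673339844), (21.97077178955078, 31.767683029174805), 69.05804443359375)
socket in tool [-0.07827313  0.06111806 -0.00215463]
front bottom 186 -0.029915554839845027
[51 51 51 51 51 53 52 49 50 50 49 50 49 50 51 52 57 62 62 64 64 66 65 64
 64]
198 -0.0328 199 -0.0323 200 -0.0318 201 -0.0314 202 -0.0309 203 -0.0304 204 -0.0299 205 -0.0295 
z edges -0.013942693345059713 0.015590633345473063
[ 0.69966826 -0.07446996  0.13182728] yaw -20.093299038154804 tool y [-0.02606691  0.00932586 -0.9996167 ]
```

View pics/w3.png

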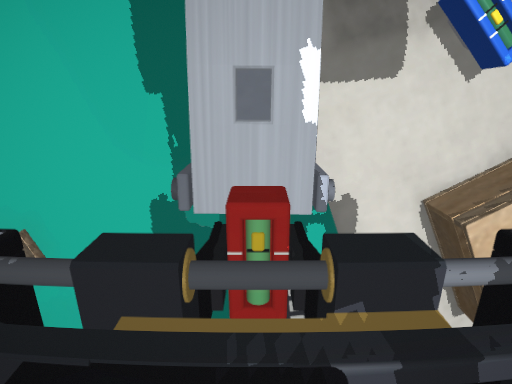

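{"method": "arm_command", "body": {
  "translation": [
    [-0.3,0,-0.03],
    [-0.7,0,-0.04],
    [-1,0,-0.04],
    [-1,0,-0.04],
    [-1,0,-0.04]
  ],
  "rotation": [
    [0,0.007,0],
    [0,0.007,0],
    [0,0.007,0],
    [0,0.007,0],
    [0,0.007,0]
  ],
  "grip": [1,1,1,1,1]
}}

```text
time_s: 9.65
position: [0.6234, -0.05, 0.1336]
tcp_rot: [[0.936, -0.026, 0.35], [-0.35, 0.009, 0.937], [-0.028, -1.0, -0.0]]
force: [1.4, 0.0, -2.5]
opening: 0.338
```

{"method": "arm_command", "body": {
  "translation": [
    [0,0.1,0],
    [0,0.16,0],
    [0,0.2,0],
    [0,0.2,0],
    [0,0.2,0]
  ],
  "rotation": [
    [0,0,0],
    [0,0,0],
    [0,0,0],
    [0,0,0],
    [0,0,0]
  ],
  "grip": [1,1,1,1,1]
}}

```text
time_s: 10.15
position: [0.6224, -0.0498, 0.1162]
tcp_rot: [[0.936, -0.029, 0.351], [-0.35, 0.01, 0.937], [-0.031, -1.0, -0.001]]
force: [-0.4, 0.4, -2.2]
opening: 0.341
```

{"method": "arm_command", "body": {
  "translation": [
    [0,0.03,0],
    [0,0.06,0],
    [0,0.1,0],
    [0,0.1,0],
    [0,0.1,0]
  ],
  "rotation": [
    [0,0,0],
    [0,0,0],
    [0,0,0],
    [0,0,0],
    [0,0,0]
  ],
  "grip": [1,1,1,1,1]
}}

```text
time_s: 10.65
position: [0.6221, -0.0496, 0.1085]
tcp_rot: [[0.936, -0.029, 0.35], [-0.35, 0.01, 0.937], [-0.03, -1.0, -0.001]]
force: [0.5, -0.4, -1.6]
opening: 0.345
```

No contact force and the plug tip is below the mouth, so continue down.

{"method": "arm_command", "body": {
  "translation": [
    [0,0.02,0],
    [0,0.04,0],
    [0,0.06,0],
    [0,0.06,0]
  ],
  "rotation": [
    [0,0,0],
    [0,0,0],
    [0,0,0],
    [0,0,0]
  ],
  "grip": [1,1,1,1]
}}

```text
time_s: 11.05
position: [0.6219, -0.0495, 0.1036]
tcp_rot: [[0.936, -0.029, 0.35], [-0.35, 0.01, 0.937], [-0.03, -1.0, -0.001]]
force: [-0.1, -0.8, -1.3]
opening: 0.341
```

{"method": "arm_command", "body": {
  "translation": [
    [0,0.02,0],
    [0,0.04,0],
    [0,0.06,0],
    [0,0.06,0]
  ],
  "rotation": [
    [0,0,0],
    [0,0,0],
    [0,0,0],
    [0,0,0]
  ],
  "grip": [1,1,1,1]
}}

```text
time_s: 11.45
position: [0.6218, -0.0495, 0.0995]
tcp_rot: [[0.936, -0.029, 0.35], [-0.35, 0.01, 0.937], [-0.03, -1.0, -0.001]]
force: [-1.1, 0.5, 2.2]
opening: 0.342
```

{"method": "arm_command", "body": {
  "translation": [
    [0,0.01,0],
    [0,0.02,0],
    [0,0.02,0]
  ],
  "rotation": [
    [0,0,0],
    [0,0,0],
    [0,0,0]
  ],
  "grip": [1,1,1]
}}

```text
time_s: 11.75
position: [0.6217, -0.0495, 0.0991]
tcp_rot: [[0.936, -0.028, 0.35], [-0.35, 0.01, 0.937], [-0.03, -1.0, -0.001]]
force: [-2.5, 0.7, 9.0]
opening: 0.344
```

{"method": "arm_command", "body": {
  "translation": [
    [0,0,0],
    [0,0,0],
    [0,0,0]
  ],
  "rotation": [
    [0,0,0],
    [0,0,0],
    [0,0,0]
  ],
  "grip": [0,0,0]
}}

```text
time_s: 12.05
position: [0.6218, -0.0495, 0.0972]
tcp_rot: [[0.936, -0.029, 0.351], [-0.35, 0.01, 0.937], [-0.03, -1.0, -0.001]]
force: [0.5, 0.0, -0.3]
opening: 0.482
```

{"method": "arm_command", "body": {
  "translation": [
    [0,0,0],
    [0,0,0],
    [0,0,0],
    [0,0,0],
    [0,0,0]
  ],
  "rotation": [
    [0,0,0],
    [0,0,0],
    [0,0,0],
    [0,0,0],
    [0,0,0]
  ],
  "grip": [-1,-1,-1,-1,-1]
}}

```text
time_s: 12.55
position: [0.6217, -0.0495, 0.0974]
tcp_rot: [[0.936, -0.029, 0.351], [-0.35, 0.01, 0.937], [-0.03, -1.0, -0.001]]
force: [-0.7, 1.0, -0.1]
opening: 0.869
```

{"method": "arm_command", "body": {
  "translation": [
    [0,-0.4,0],
    [0,-1,0],
    [0,-1,0],
    [0,-1,0]
  ],
  "rotation": [
    [0,0,0],
    [0,0,0],
    [0,0,0],
    [0,0,0]
  ],
  "grip": [-1,-1,-1,-1]
}}

```text
time_s: 12.95
position: [0.6248, -0.0505, 0.179]
tcp_rot: [[0.936, -0.025, 0.35], [-0.35, 0.009, 0.937], [-0.027, -1.0, -0.0]]
force: [-0.5, 0.7, -0.7]
opening: 1.0
```

```bash
python3 - <<'E'
from m import *
c=cap('wrist'); cv2.imwrite('pics/w4.png',c['image'])
print(proj(c,[[.6239,-.049,.101]]), redrect(c,.1029,proj(c,[[.6239,-.049,.101]])[0])[:3])
for r in models.spot_point('wrist','knob_grip')[:2]:
    uv=np.array(r['point'])*WH; print(round(r['conf'],2),uv,onz(c,uv,.104))
for n in('top','scene'):
    c=cap(n); print(n,redrect(c,.1029,proj(c,[[.6239,-.049,.1]])[0])[:3])
    for r in models.spot_point(n,'knob_grip')[:2]:
        uv=np.array(r['point'])*WH; print(round(r['conf'],2),uv,onz(c,uv,.104))
E
```

```text
[[258.17458092 207.90912287]] (array([ 0.62065637, -0.04814296]), (29.028379440307617, 68.715087890625), np.float32(-20.318296))
0.73 [259.2768  56.9856] [ 0.527635   -0.01224344  0.104     ]
top (array([ 0.61182452, -0.0428478 ]), (29.94045066833496, 50.8294792175293), np.float32(-20.679136))
0.5 [329.3184 173.9904] [ 0.53001293 -0.00704434  0.104     ]
scene (array([ 0.60730676, -0.05836629]), (46.28242111206055, 78.85865020751953), np.float32(-21.91987))
0.65 [306.1248 215.6928] [ 0.51964451 -0.02319385  0.104     ]
```

View pics/w4.png

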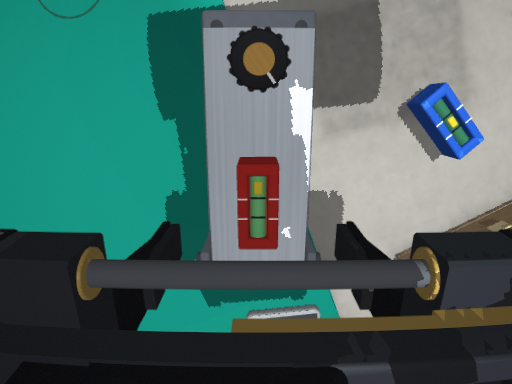

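Level seated at (258,205) and released, square to the platform; the bubble sits toward the raised knob end as expected. Next I'll flip the tool about 140°, so the wrist camera can watch the bubble while gripping the knob.

{"method": "arm_command", "body": {
  "translation": [
    [0,0,0],
    [0,0,0]
  ],
  "rotation": [
    [0,0,-0.027],
    [0,0,-0.027]
  ],
  "grip": [-1,-1]
}}

```text
time_s: 13.45
position: [0.623, -0.0499, 0.1764]
tcp_rot: [[0.937, -0.005, 0.35], [-0.35, 0.001, 0.937], [-0.005, -1.0, -0.001]]
force: [0.3, -0.3, -0.4]
opening: 1.001
```

{"method": "arm_command", "body": {
  "translation": [
    [0,0,0],
    [0,0,0],
    [0,0,0],
    [0,0,0],
    [0,0,0]
  ],
  "rotation": [
    [0,0.7,0],
    [0,0.7,0],
    [0,0.7,0],
    [0,0.7,0],
    [0,0.7,0]
  ],
  "grip": [-1,-1,-1,-1,-1]
}}

```text
time_s: 13.95
position: [0.6238, -0.0503, 0.1768]
tcp_rot: [[0.456, -0.004, 0.89], [-0.89, 0.001, 0.456], [-0.002, -1.0, -0.003]]
force: [-1.1, -0.1, 0.5]
opening: 1.0
```

{"method": "arm_command", "body": {
  "translation": [
    [0,0,0],
    [0,0,0],
    [0,0,0],
    [0,0,0],
    [0,0,0]
  ],
  "rotation": [
    [0,0.7,0],
    [0,0.7,0],
    [0,0.7,0],
    [0,0.7,0],
    [0,0.7,0]
  ],
  "grip": [-1,-1,-1,-1,-1]
}}

```text
time_s: 14.45
position: [0.6239, -0.0502, 0.1768]
tcp_rot: [[-0.256, -0.004, 0.967], [-0.967, 0.001, -0.256], [0.0, -1.0, -0.004]]
force: [0.4, 0.4, 0.1]
opening: 0.998
```

{"method": "arm_command", "body": {
  "translation": [
    [0,0,0],
    [0,0,0],
    [0,0,0],
    [0,0,0],
    [0,0,0]
  ],
  "rotation": [
    [0,0.7,0],
    [0,0.7,0],
    [0,0.7,0],
    [0,0.7,0],
    [0,0.7,0]
  ],
  "grip": [-1,-1,-1,-1,-1]
}}

```text
time_s: 14.95
position: [0.6238, -0.0503, 0.1768]
tcp_rot: [[-0.837, -0.004, 0.547], [-0.547, 0.001, -0.837], [0.003, -1.0, -0.002]]
force: [0.1, -0.2, -0.2]
opening: 0.999
```

{"method": "arm_command", "body": {
  "translation": [
    [0,0,0],
    [0,0,0],
    [0,0,0],
    [0,0,0]
  ],
  "rotation": [
    [0,0.233,0],
    [0,0.233,0],
    [0,0.233,0],
    [0,0.233,0]
  ],
  "grip": [-1,-1,-1,-1]
}}

```text
time_s: 15.35
position: [0.6239, -0.0503, 0.177]
tcp_rot: [[-0.942, -0.003, 0.336], [-0.336, 0.0, -0.942], [0.003, -1.0, -0.001]]
force: [-0.4, 0.1, 0.7]
opening: 1.005
```

```bash
python3 - <<'E'
from m import *
s=bot.read_state(); print(s['time_s'],np.round(s['joint_positions'],1),np.round(s['tcp_rot'],3),s['position'])
print(shares([.5277,-.0132,.15]))
E
```

```text
15.35 [-14.8  34.9  85.4  -0.   59.9  55.6] [[-0.942 -0.003  0.336]
 [-0.336  0.    -0.942]
 [ 0.003 -1.    -0.001]] [ 0.62389039 -0.05028355  0.17696684]
[ 0.976  0.341 -0.84 ]
```

{"method": "arm_command", "body": {
  "translation": [
    [0.5,0,-0.42],
    [0.976,0,-0.84],
    [0.976,0,-0.84],
    [0.976,0,-0.84]
  ],
  "rotation": [
    [0,0,0],
    [0,0,0],
    [0,0,0],
    [0,0,0]
  ],
  "grip": [-1,-1,-1,-1]
}}

```text
time_s: 15.75
position: [0.5263, -0.0122, 0.1776]
tcp_rot: [[-0.942, -0.004, 0.336], [-0.336, 0.0, -0.942], [0.003, -1.0, -0.002]]
force: [0.1, 0.3, 0.2]
opening: 0.996
```

```bash
python3 - <<'E'
from m import *
c=cap('wrist'); cv2.imwrite('pics/w5.png',c['image'])
print(shares([.5277,-.0132,.107]))
E
```

```text
[ 0.013  0.888 -0.003]
```

View pics/w5.png

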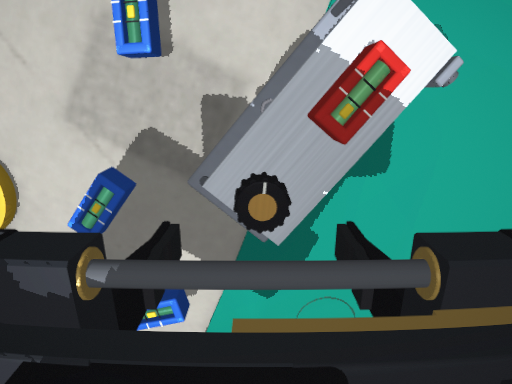

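The knob at (263,205) lies centred between the fingers, and the level and bubble at (358,90) stay visible. Descend and grip.

{"method": "arm_command", "body": {
  "translation": [
    [0.01,0.4,0],
    [0.01,0.7,0],
    [0.01,0.885,0],
    [0.01,0.885,0]
  ],
  "rotation": [
    [0,0,0],
    [0,0,0],
    [0,0,0],
    [0,0,0]
  ],
  "grip": [-1,-1,-1,-1]
}}

```text
time_s: 16.2
position: [0.5281, -0.0139, 0.105]
tcp_rot: [[-0.943, -0.004, 0.334], [-0.334, 0.0, -0.943], [0.003, -1.0, -0.002]]
force: [-1.0, 0.6, 0.4]
opening: 1.002
```

{"method": "arm_command", "body": {
  "translation": [
    [0,0,0],
    [0,0,0],
    [0,0,0],
    [0,0,0],
    [0,0,0]
  ],
  "rotation": [
    [0,0,0],
    [0,0,0],
    [0,0,0],
    [0,0,0],
    [0,0,0]
  ],
  "grip": [1,1,1,1,1]
}}

```text
time_s: 16.7
position: [0.5274, -0.0133, 0.1074]
tcp_rot: [[-0.943, -0.001, 0.334], [-0.334, -0.0, -0.943], [0.001, -1.0, -0.0]]
force: [-0.2, -0.8, 1.0]
opening: 0.629
```

{"method": "arm_command", "body": {
  "translation": [
    [0,0,0],
    [0,0,0],
    [0,0,0],
    [0,0,0],
    [0,0,0]
  ],
  "rotation": [
    [0,0,0],
    [0,0,0],
    [0,0,0],
    [0,0,0],
    [0,0,0]
  ],
  "grip": [1,1,1,1,1]
}}

```text
time_s: 17.2
position: [0.5276, -0.0144, 0.107]
tcp_rot: [[-0.943, -0.001, 0.334], [-0.334, -0.002, -0.943], [0.002, -1.0, 0.001]]
force: [0.2, -5.8, 0.3]
opening: 0.427
```

{"method": "arm_command", "body": {
  "translation": [
    [0,0.03,0],
    [0,0.06,0],
    [0,0.06,0]
  ],
  "rotation": [
    [0,0,0],
    [0,0,0],
    [0,0,0]
  ],
  "grip": [1,1,1]
}}

```text
time_s: 17.5
position: [0.527, -0.0142, 0.1024]
tcp_rot: [[-0.942, -0.002, 0.335], [-0.335, -0.002, -0.942], [0.002, -1.0, 0.001]]
force: [-1.8, -4.0, 4.8]
opening: 0.432
```

{"method": "arm_command", "body": {
  "translation": [
    [0,0.02,0.01],
    [0,0.04,0.01],
    [0,0.04,0.01]
  ],
  "rotation": [
    [0,0,0],
    [0,0,0],
    [0,0,0]
  ],
  "grip": [1,1,1]
}}

```text
time_s: 17.8
position: [0.5266, -0.0141, 0.0992]
tcp_rot: [[-0.942, -0.003, 0.335], [-0.335, -0.0, -0.942], [0.003, -1.0, -0.001]]
force: [-3.1, -2.6, 6.0]
opening: 0.426
```

{"method": "arm_command", "body": {
  "translation": [
    [0,0.01,0],
    [0,0.02,0],
    [0,0.02,0]
  ],
  "rotation": [
    [0,0,0],
    [0,0,0],
    [0,0,0]
  ],
  "grip": [1,1,1]
}}

```text
time_s: 18.1
position: [0.5266, -0.0141, 0.0984]
tcp_rot: [[-0.942, -0.003, 0.335], [-0.335, -0.0, -0.942], [0.003, -1.0, -0.001]]
force: [-3.4, -1.5, 10.6]
opening: 0.427
```

```bash
cat > bub.py <<'E'
from m import *
import sys
c=cap('wrist'); s=bot.read_state()
zt=.101
# rectified top view of the level, 8 px/mm, x along the platform's x
o=np.array([.6225,-.0485]); a=np.radians(-20.4); ex=np.array([np.cos(a),np.sin(a)]); ey=np.array([-ex[1],ex[0]])
W,H=640,400
xs=(np.arange(W)-W/2)/8000; ys=(np.arange(H)-H/2)/8000
X,Y=np.meshgrid(xs,ys); P=np.stack([o[0]+X*ex[0]+Y*ey[0],o[1]+X*ex[1]+Y*ey[1],np.full_like(X,zt)],-1)
uv=proj(c,P.reshape(-1,3)).reshape(H,W,2).astype(np.float32)
im=cv2.remap(c['image'],uv[...,0],uv[...,1],cv2.INTER_LINEAR)
h=cv2.cvtColor(im,cv2.COLOR_BGR2HSV)
ye=((h[...,0]>17)&(h[...,0]<33)&(h[...,1]>150)&(h[...,2]>100)); 
wh=((h[...,1]<130)&(h[...,2]>125)).astype(np.uint8)
yy,xx=np.nonzero(ye); print('bubble n',len(xx),'x mm',(np.percentile(xx,3)-320)/8,(np.percentile(xx,97)-320)/8,'y',(np.median(yy)-200)/8)
n,l,st,ce=cv2.connectedComponentsWithStats(wh)
print('white',[(np.round((ce[i][0]-320)/8,1),np.round((ce[i][1]-200)/8,1),st[i][4]) for i in range(1,n) if st[i][4]>40])
print('t',s['time_s'],'F',np.round(s['force'],1),'q6',round(s['joint_positions'][5],1))
cv2.imwrite(f'pics/{sys.argv[1]}.png',im)
E
python3 bub.py b1
```

```text
bubble n 3637 x mm -2.25 6.5 y 1.0
white [(np.float64(2.0), np.float64(-4.1), np.int32(101481)), (np.float64(13.2), np.float64(2.1), np.int32(2142)), (np.float64(-17.4), np.float64(2.1), np.int32(3900)), (np.float64(-5.3), np.float64(2.1), np.int32(1214)), (np.float64(6.7), np.float64(11.1), np.int32(799)), (np.float64(-8.3), np.float64(11.1), np.int32(662))]
t 18.15 F [-4.8 -2.2 10.9] q6 56.9
```

View pics/b1.png

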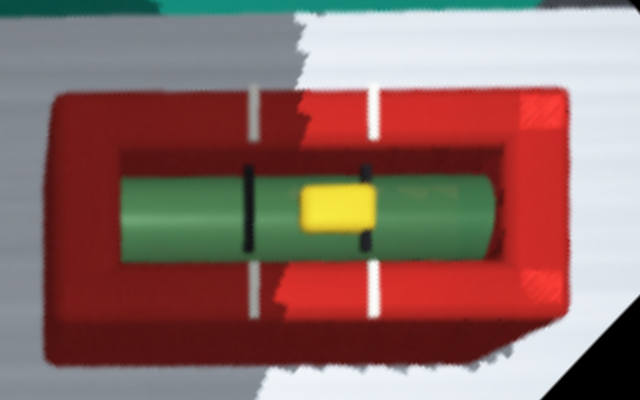

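Pressed, with the bubble at about +4 mm (hinge side) from the middle of the ring marks and still drifting. Turning clockwise by 30°, letting the arm rise with the foot.

{"method": "arm_command", "body": {
  "translation": [
    [0,-0.005,0],
    [0,-0.01,0],
    [0,-0.015,0],
    [0,-0.02,0],
    [0,-0.02,0]
  ],
  "rotation": [
    [0,0.125,0],
    [0,0.25,0],
    [0,0.375,0],
    [0,0.5,0],
    [0,0.5,0]
  ],
  "grip": [1,1,1,1,1]
}}

```text
time_s: 18.65
position: [0.5267, -0.0134, 0.1]
tcp_rot: [[-0.983, -0.003, -0.185], [0.185, 0.001, -0.983], [0.003, -1.0, -0.001]]
force: [-4.2, -0.0, 11.5]
opening: 0.429
```

{"method": "arm_command", "body": {
  "translation": [
    [0,0,0],
    [0,0,0],
    [0,0,0],
    [0,0,0],
    [0,0,0]
  ],
  "rotation": [
    [0,0,0],
    [0,0,0],
    [0,0,0],
    [0,0,0],
    [0,0,0]
  ],
  "grip": [1,1,1,1,1]
}}

```text
time_s: 19.15
position: [0.5267, -0.0134, 0.1]
tcp_rot: [[-0.983, -0.003, -0.183], [0.183, 0.001, -0.983], [0.003, -1.0, -0.001]]
force: [-3.1, 0.6, 10.7]
opening: 0.429
```

{"method": "arm_command", "body": {
  "translation": [
    [0,0,0],
    [0,0,0],
    [0,0,0],
    [0,0,0],
    [0,0,0]
  ],
  "rotation": [
    [0,0,0],
    [0,0,0],
    [0,0,0],
    [0,0,0],
    [0,0,0]
  ],
  "grip": [1,1,1,1,1]
}}

```text
time_s: 19.65
position: [0.5267, -0.0134, 0.0999]
tcp_rot: [[-0.983, -0.003, -0.183], [0.183, 0.001, -0.983], [0.003, -1.0, -0.001]]
force: [-3.6, -0.0, 10.1]
opening: 0.429
```

```bash
python3 bub.py b2
```

```text
bubble n 3587 x mm 0.0 8.875 y -0.125
white [(np.float64(-16.1), np.float64(-1.1), np.int32(90047)), (np.float64(-16.4), np.float64(0.2), np.int32(9105)), (np.float64(-2.4), np.float64(0.3), np.int32(5243)), (np.float64(11.2), np.float64(-0.1), np.int32(2938))]
t 19.7 F [-3.2 -0.3 10. ] q6 86.9
```

View pics/b2.png

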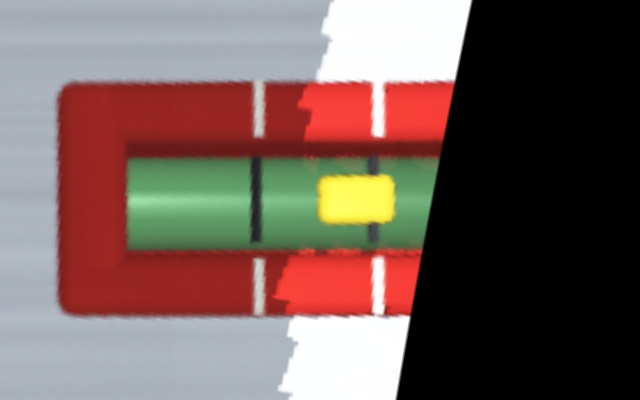

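Bubble is at (356 − 315)/7.7 ≈ +5.3 mm from the middle of the rings. At 10 mm/rad that needs about 30° more.

{"method": "arm_command", "body": {
  "translation": [
    [0,-0.005,0],
    [0,-0.01,0],
    [0,-0.015,0],
    [0,-0.02,0],
    [0,-0.02,0]
  ],
  "rotation": [
    [0,0.125,0],
    [0,0.25,0],
    [0,0.375,0],
    [0,0.5,0],
    [0,0.5,0]
  ],
  "grip": [1,1,1,1,1]
}}

```text
time_s: 20.2
position: [0.5272, -0.0129, 0.1017]
tcp_rot: [[-0.758, -0.002, -0.652], [0.652, 0.002, -0.758], [0.003, -1.0, -0.0]]
force: [-2.5, 1.6, 10.0]
opening: 0.427
```

{"method": "arm_command", "body": {
  "translation": [
    [0,0,0],
    [0,0,0],
    [0,0,0],
    [0,0,0],
    [0,0,0]
  ],
  "rotation": [
    [0,0,0],
    [0,0,0],
    [0,0,0],
    [0,0,0],
    [0,0,0]
  ],
  "grip": [1,1,1,1,1]
}}

```text
time_s: 20.7
position: [0.5272, -0.0129, 0.1016]
tcp_rot: [[-0.76, -0.002, -0.65], [0.65, 0.002, -0.76], [0.003, -1.0, -0.0]]
force: [-2.8, 2.1, 10.8]
opening: 0.425
```

{"method": "arm_command", "body": {
  "translation": [
    [0,0,0],
    [0,0,0],
    [0,0,0],
    [0,0,0],
    [0,0,0]
  ],
  "rotation": [
    [0,0,0],
    [0,0,0],
    [0,0,0],
    [0,0,0],
    [0,0,0]
  ],
  "grip": [1,1,1,1,1]
}}

```text
time_s: 21.2
position: [0.5272, -0.0129, 0.1017]
tcp_rot: [[-0.76, -0.002, -0.65], [0.65, 0.002, -0.76], [0.003, -1.0, -0.0]]
force: [-2.8, 1.7, 10.6]
opening: 0.432
```

{"method": "arm_command", "body": {
  "translation": [
    [0,0,0],
    [0,0,0],
    [0,0,0],
    [0,0,0],
    [0,0,0]
  ],
  "rotation": [
    [0,0,0],
    [0,0,0],
    [0,0,0],
    [0,0,0],
    [0,0,0]
  ],
  "grip": [1,1,1,1,1]
}}

```text
time_s: 21.7
position: [0.5272, -0.0129, 0.1016]
tcp_rot: [[-0.76, -0.002, -0.65], [0.65, 0.002, -0.76], [0.003, -1.0, -0.0]]
force: [-2.3, 2.2, 9.9]
opening: 0.423
```

```bash
python3 bub.py b3
```

```text
bubble n 3580 x mm -4.453749999999999 4.25 y -1.0
white [(np.float64(-12.9), np.float64(4.1), np.int32(93577)), (np.float64(-7.2), np.float64(-11.7), np.int32(764)), (np.float64(7.8), np.float64(-11.6), np.int32(838)), (np.float64(-16.1), np.float64(-1.5), np.int32(9265)), (np.float64(-0.5), np.float64(-1.9), np.int32(4012)), (np.float64(14.0), np.float64(-1.2), np.int32(7104))]
t 21.75 F [-2.4  2.  10.6] q6 116.9
```

View pics/b3.png

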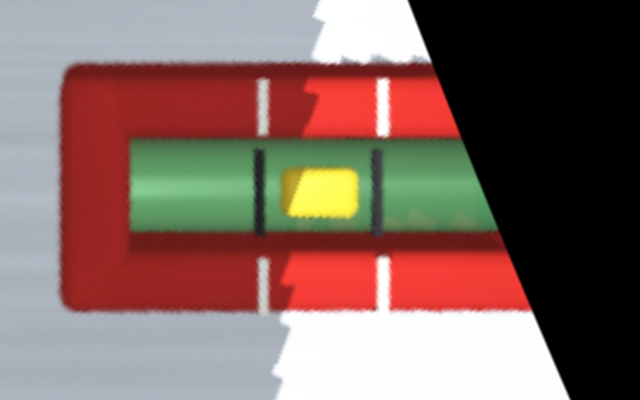

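The bubble spans 281–358 between rings at 260 and 377, so it is centred within about 0.2 mm. The push is steady at about 10.5 N. Handing in.

```bash
python3 -c "
from rig import bot
print(bot.hand_in())"
```

```text
the job is handed in; nothing more can be done
None
```

The job is handed in at about 22 s of the 64 s allowed; the hand-in reports no verdict.

- **Level:** I plugged the red spirit level into the socket (9 N at seating) and let go of it. The picture taken after release shows it seated and square to the platform, though I checked its depth only from the arm's height and the force.
- **Knob:** I gripped it, pressed the platform down, and turned about 60° (1.05 rad) clockwise in two steps, letting the arm rise with the foot.
- **Last check:** the bubble had settled within about 0.2 mm of the middle of the ring marks, or about 0.4 mm off by the white marks. The grip was holding and the downward push was steady at about 10.5 N. Taking off about 3 N for the springs, I estimate 7 N on the foot; that force is not measured directly.
- **Disagreements:** the network's knob and socket positions differed by several millimetres between the fixed cameras and the wrist camera. I used the wrist camera, and the plug went in without resistance.
- **Bystanders:** I did not go near the oil bottle or the bearing ring.

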